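# Turn the row of junction-box parts round into the refit rack

## Robot

A 7-joint arm with a two-finger parallel gripper is mounted at the origin on the work surface. World frame = base frame: x ahead of the robot, y to its left, z up, the work surface at z = 0. Lengths are in m, angles in rad, forces in N, time in s.
With the tool pointing down it reaches from about 0.35 to 0.9 m from the base axis. Payload 7.2 kg.
Tool frame: the origin (TCP) lies midway between the tips of the shut fingers; the grasp point (between the pads) lies 19 mm behind it (manip.hold_point_z is the distance from the TCP to the grasp point, in m); z points along the fingers, y is the line along which they close (so a half turn about z gives the same grasp; the last joint's range is limited). The gripper opens to 88 mm and grips with 3 to 60 N. Pads are 20 mm wide; open, the fingers measure 115 mm over their backs; the gripper's body (75 mm by 178 mm) begins 61 mm behind the grasp point.
Start: joints at [1.056, 0.411, -0.013, 1.596, 0.006, 1.134, -0.082], TCP at [0.27, -0.564, 0.185] pointing down, gripper open.
Joint ranges: [-2.95, 2.95], [-0.29, 1.99], [-1.47, 1.44], [0.14, 2.54], [-1.03, 4.17], [0.13, 1.85], [-2.86, 2.86]. Speed limits (rad/s): [2.39, 2.39, 3.01, 3.01, 3.14, 3.14, 3.14].

## Interface

Orientations are given as a 3x3 rotation matrix whose columns are the frame's x, y, z axes.
In Python, from rig import manip gives the robot as it stands.
- The arm moves only by the tool send_rows, never from a script. Its argument "motion" is a list that holds one entry, the list of rows, each a list of 5 numbers: the finger opening in mm, from 0 to 87.8, then the shift along the tool's x, y, z in mm, then the turn about the tool's z in degrees. A call has exactly 5 rows; each row shifts and turns the commanded pose from where the row before left it, along the tool's axes as they then stand; what a row does not reach is not made up. A row lasts 1/8 s, in which the tool goes at most 62.5 mm and 10.7 degrees, less where a joint would pass 70% of its speed; a pose out of reach is approached as far as the arm can. A call with a gripper value outside its range is refused whole. The fingers move at their own pace and stop on an object; "newtons" is the grip in N (left out, the last holds). Time passes only in rows, so rows that do not move let the fingers close, or fill a call up. It gives the time, the measured TCP pose, the force, the opening and the grip force at its end, in the units of the state.
- manip.get_state(): the state, without advancing time (a new reading comes with each control period).
- manip.capture(name): name is "scene" or "top" or "wrist"; returns (picture, depth): 384x512x3 uint8, blue, green, red; 384x512 float32, m along the optical axis (not along the pixel's ray), 0 where there is no reading.
- manip.calibration(name): a dict with "K" (3x3 intrinsics, pixels), "pose" (4x4, takes a point from camera to world coordinates). Camera axes: x right, y up, looking along -z (the intrinsics and any distortion apply to the point x, -y, -z); pixel columns grow to the right and rows downward; lengths in m; the calibration is good to about 2 mm. The wrist camera is an equidistant fisheye: a pixel r from the principal point sees the ray r / f radians off the axis. A picture is of the moment at which its call begins: read the wrist's pose just before it. calibration takes no time and is no camera call; for the wrist camera it gives the pose at the moment of the call.
- manip.sign_off(): hands the job in; it is judged then, once.
The state is a dict: "time": time; "joint_pos": joint angles; "joint_vel": joint speeds; "joint_efforts": joint torques, N m; "tcp_pos": TCP position; "ee_rot": TCP orientation; "wrist_force": force on the tool from outside, world axes, zero at the start; "ft_torque": the same for the moment, N m; "opening": opening from 0.0 (shut) to 1.0 (fully open); "grip_force": force on a finger pad.
Only numpy, scipy, OpenCV 4.12 (cv2) and the standard library are available. Lean on these libraries where they do the work, as an engineer would, in place of code of your own. Each camera call takes 0.05 s, during which the arm holds its last target. There are 200 camera calls.

## Task

The contactor, fuse, resistor and relay stand in the plywood rack in the order they came out of the battery junction box; they go back in the opposite order. Move all four to the empty aluminium rack with the row reversed, so that the part at the left end of the plywood rack comes to the right end of the aluminium one, and so on, one part to each bay. Set each down gently, without dropping it, upright and flat on the floor of its bay, about in the middle and square to the rack, with the same sides facing along the row as before, and let go.

Things in the scene. Friction and masses are not known exactly. Their poses are not given: they have to be found in the camera images.
- old_rack: Plywood rack holding the parts in a row at the start; fixed. Base 90 (x) by 264 (y) by 10 mm, end walls 20 mm high at both ends of y. Origin: centre of its underside, on the table; x away from the robot, y along the row to the robot's left, turned up to 0.12 rad. Places at x = 0, y = +96, +32, -32, -96 mm; parts stand there 14 mm above the table. Either rack may be the nearer.
- new_rack: Empty aluminium rack, axes as the old rack; fixed. Base 90 (x) by 260 (y) by 10 mm, five ribs along x (4 mm wide, tops 20 mm above the table) make four bays, open towards +x and -x. Origin: centre of its underside, on the table. Bay centres at x = 0, y = +96, +32, -32, -96 mm; each 60 mm wide between ribs, floor 10 mm above the table.
- contactor: Main contactor: the largest part, a black plastic block with two steel terminal studs on top and a pale blank label. Body 46 mm along its x, 40 mm along its y, 38 mm high; the studs reach 51 mm. 0.15 to 0.3 kg. Origin: centre of its underside, z up. Grip it across the 46 mm; the studs are on its +x half. At the start it stands on its own seat in the old rack, its x within 0.1 rad of the rack's x.
- contactor_seat: The contactor's seat pad in the old rack, grey, 86 mm (x) by 60 mm (y) by 4 mm, with a dark flat print of the contactor's outline. Fixed during a run, so it tells which place of the row the contactor came from. Origin: centre of its underside, 10 mm above the table; axes as the old rack's.
- fuse: Square-body fuse: black block with a copper cap at each end of its y. 28 mm along x, 44 mm along y, 28 mm high. 0.1 to 0.2 kg. Origin: centre of its underside, z up. Grip it across the 28 mm (x) at its middle. At the start it stands on its own seat in the old rack, its x within 0.1 rad of the rack's x.
- fuse_seat: The fuse's seat pad in the old rack, grey, 86 mm (x) by 60 mm (y) by 4 mm, with a dark flat print of the fuse's outline. Fixed during a run, so it tells which place of the row the fuse came from. Origin: centre of its underside, 10 mm above the table; axes as the old rack's.
- resistor: Pre-charge resistor: white ceramic bar with two grey bands. 20 mm along x, 44 mm along y with its small end tabs, 26 mm high. 0.06 to 0.11 kg. Origin: centre of its underside, z up. Grip it across the 20 mm (x) at its middle. At the start it stands on its own seat in the old rack, its x within 0.1 rad of the rack's x.
- resistor_seat: The resistor's seat pad in the old rack, grey, 86 mm (x) by 60 mm (y) by 4 mm, with a dark flat print of the resistor's outline. Fixed during a run, so it tells which place of the row the resistor came from. Origin: centre of its underside, 10 mm above the table; axes as the old rack's.
- relay: Small relay: plain grey plastic block with three thin brass blades on top. 30 mm along x, 28 mm along y, 32 mm high, the blades reach 38.5 mm. 0.04 to 0.08 kg. Origin: centre of its underside, z up. Grip it across the 30 mm (x). At the start it stands on its own seat in the old rack, its x within 0.1 rad of the rack's x.
- relay_seat: The relay's seat pad in the old rack, grey, 86 mm (x) by 60 mm (y) by 4 mm, with a dark flat print of the relay's outline. Fixed during a run, so it tells which place of the row the relay came from. Origin: centre of its underside, 10 mm above the table; axes as the old rack's.
Things that resemble listed ones, but are neither listed nor needed, are in the scene too. What is shaped like the contactor but orange is not meant.

How it is judged:
At the end, for the whole second after the job is handed in: Each part rests, let go, in the new rack's bay that mirrors its seat (seat at y in the old rack: bay at -y in the new), within 12.5 mm along y, 20 mm along x and 4 mm in height of the bay floor's centre, upright within 0.1 rad, its y along the rack's y (either way round) within 0.35 rad (((y of contactor_seat in the frame of old_rack between 0.076 and 0.116 m and y of contactor in the frame of new_rack between -0.1085 and -0.0835 m) or (y of contactor_seat in the frame of old_rack between 0.012 and 0.052 m and y of contactor in the frame of new_rack between -0.0445 and -0.0195 m) or (y of contactor_seat in the frame of old_rack between -0.052 and -0.012 m and y of contactor in the frame of new_rack between 0.0195 and 0.0445 m) or (y of contactor_seat in the frame of old_rack between -0.116 and -0.076 m and y of contactor in the frame of new_rack between 0.0835 and 0.1085 m)) and x of contactor in the frame of new_rack between -0.02 and 0.02 m and z of contactor in the frame of new_rack between 0.006 and 0.014 m and angle between each of contactor, fuse, resistor, relay's own z axis and vertical below 0.1 rad and angle between the y axis of each of contactor, fuse, resistor, relay and the y axis of new_rack, either way round below 0.35 rad and linear speed of each of contactor, fuse, resistor, relay below 0.02 m/s and angular speed of each of contactor, fuse, resistor, relay below 0.2 rad/s and ((y of fuse_seat in the frame of old_rack between 0.076 and 0.116 m and y of fuse in the frame of new_rack between -0.1085 and -0.0835 m) or (y of fuse_seat in the frame of old_rack between 0.012 and 0.052 m and y of fuse in the frame of new_rack between -0.0445 and -0.0195 m) or (y of fuse_seat in the frame of old_rack between -0.052 and -0.012 m and y of fuse in the frame of new_rack between 0.0195 and 0.0445 m) or (y of fuse_seat in the frame of old_rack between -0.116 and -0.076 m and y of fuse in the frame of new_rack between 0.0835 and 0.1085 m)) and x of fuse in the frame of new_rack between -0.02 and 0.02 m and z of fuse in the frame of new_rack between 0.006 and 0.014 m and ((y of resistor_seat in the frame of old_rack between 0.076 and 0.116 m and y of resistor in the frame of new_rack between -0.1085 and -0.0835 m) or (y of resistor_seat in the frame of old_rack between 0.012 and 0.052 m and y of resistor in the frame of new_rack between -0.0445 and -0.0195 m) or (y of resistor_seat in the frame of old_rack between -0.052 and -0.012 m and y of resistor in the frame of new_rack between 0.0195 and 0.0445 m) or (y of resistor_seat in the frame of old_rack between -0.116 and -0.076 m and y of resistor in the frame of new_rack between 0.0835 and 0.1085 m)) and x of resistor in the frame of new_rack between -0.02 and 0.02 m and z of resistor in the frame of new_rack between 0.006 and 0.014 m and ((y of relay_seat in the frame of old_rack between 0.076 and 0.116 m and y of relay in the frame of new_rack between -0.1085 and -0.0835 m) or (y of relay_seat in the frame of old_rack between 0.012 and 0.052 m and y of relay in the frame of new_rack between -0.0445 and -0.0195 m) or (y of relay_seat in the frame of old_rack between -0.052 and -0.012 m and y of relay in the frame of new_rack between 0.0195 and 0.0445 m) or (y of relay_seat in the frame of old_rack between -0.116 and -0.076 m and y of relay in the frame of new_rack between 0.0835 and 0.1085 m)) and x of relay in the frame of new_rack between -0.02 and 0.02 m and z of relay in the frame of new_rack between 0.006 and 0.014 m); the robot touches nothing.
It fails at once if the contactor is dropped (moves faster than 0.7 m/s with no finger on it, a fall of about 25 mm) (contact force between contactor and the fingers below 0.02 N and linear speed of contactor above 0.7 m/s).
It fails at once if the fuse is dropped (moves faster than 0.7 m/s with no finger on it, a fall of about 25 mm) (contact force between fuse and the fingers below 0.02 N and linear speed of fuse above 0.7 m/s).
It fails at once if the resistor is dropped (moves faster than 0.7 m/s with no finger on it, a fall of about 25 mm) (contact force between resistor and the fingers below 0.02 N and linear speed of resistor above 0.7 m/s).
It fails at once if the relay is dropped (moves faster than 0.7 m/s with no finger on it, a fall of about 25 mm) (contact force between relay and the fingers below 0.02 N and linear speed of relay above 0.7 m/s).
It also fails if it takes over 99 s, if anything falls off the work surface, if the arm or the gripper's body presses on something with over 40 N, if the wrist force passes 120 N, or if a joint passes its speed limit or range.

## Working session

There is one attempt and no reset: what is moved stays moved. The work goes in short steps, Python scripts to look and compute and a tool call to move; the robot and the scene stay as the last step left them, time stands still between calls to the robot, and variables do not carry over. Pictures are saved under pics/ and viewed, at most 14 in all, crops included, and the job is handed in when it is done.

Besides the shell and the picture viewer there is one more tool, called by a JSON object that holds its "fn" and its "kwargs". send_rows: Moves the arm, as the interface text tells. Its arguments: {"type":"object","properties":{"motion":{"type":"array"},"newtons":{"type":"number"}},"required":["motion"]}

```bash
mkdir -p pics; ls; python3 - <<'E'
from rig import manip
import cv2,numpy as np
s=manip.get_state();print(s['time'],s['tcp_pos'],np.round(s['ee_rot'],3).tolist(),manip.hold_point_z)
for n in('scene','top'):
    c=manip.calibration(n);print(n,np.round(c['K'],1).tolist(),np.round(c['pose'],3).tolist(),[k for k in c])
    p,d=manip.capture(n);cv2.imwrite(f'pics/{n}0.png',p);np.save(f'{n}0.npy',d)
E
```

```text
pics
0.0 [ 0.26977265 -0.56315862  0.18370055] [[0.902, 0.432, -0.001], [0.432, -0.902, 0.001], [-0.0, -0.002, -1.0]] 0.0187
scene [[462.8, 0.0, 250.5], [0.0, 462.8, 193.9], [0.0, 0.0, 1.0]] [[-0.589, -0.643, 0.49, 1.043], [0.808, -0.467, 0.359, 0.271], [-0.002, 0.607, 0.794, 0.742], [0.0, 0.0, 0.0, 1.0]] ['K', 'pose']
top [[362.0, 0.0, 257.2], [0.0, 362.0, 188.1], [0.0, 0.0, 1.0]] [[0.014, 0.993, -0.114, 0.505], [-0.999, 0.009, -0.043, -0.074], [-0.041, 0.114, 0.993, 0.735], [0.0, 0.0, 0.0, 1.0]] ['K', 'pose']
```

View pics/top0.png

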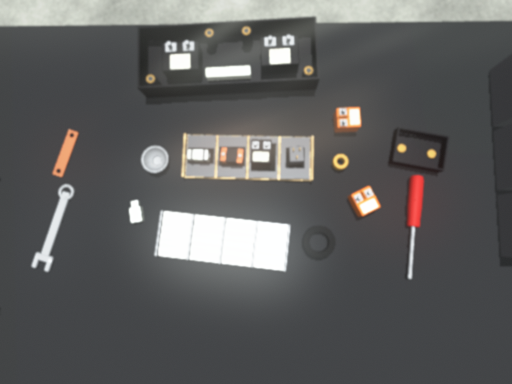

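View pics/scene0.png

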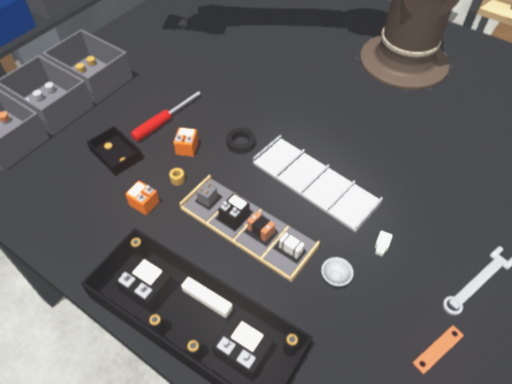

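The top view has +x up and +y left. In the plywood rack, left to right, are the resistor (199,156), fuse (231,156), contactor (262,155) and relay (296,154). The aluminium rack is nearer, around (223,241). I'll enlarge crops from both cameras.

```bash
python3 - <<'E'
import cv2
p=cv2.imread('pics/top0.png')[122:276,146:326];cv2.imwrite('pics/topc.png',cv2.resize(p,None,fx=4.4,fy=3.8*4.4/3.8/1.16,interpolation=3)) if 0 else cv2.imwrite('pics/topc.png',cv2.resize(p[:,:],None,fx=3.8,fy=3.8,interpolation=cv2.INTER_CUBIC))
p=cv2.imread('pics/scene0.png')[130:280,175:390];cv2.imwrite('pics/scenec.png',cv2.resize(p,None,fx=3.7,fy=3.7,interpolation=cv2.INTER_CUBIC))
E
```

```text
(no output)
```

View pics/topc.png

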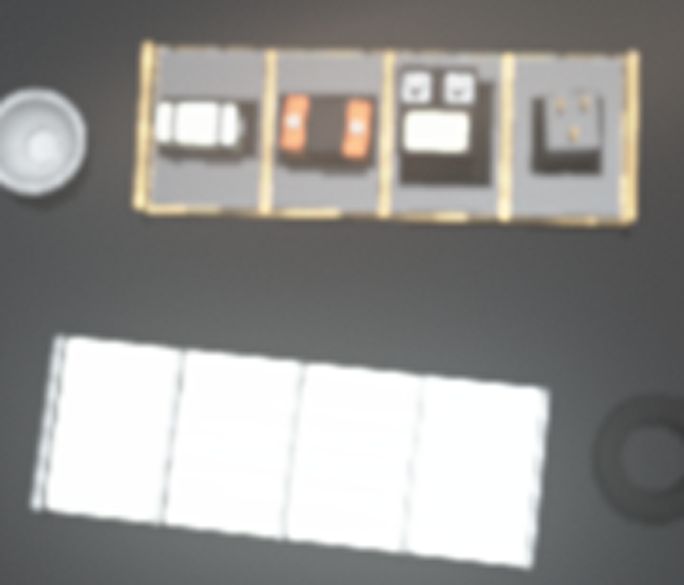

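View pics/scenec.png

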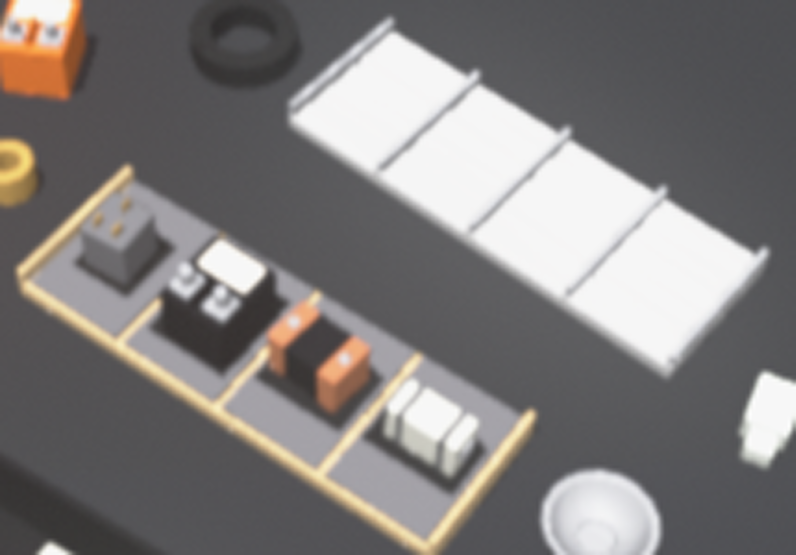

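The crops confirm the order, with +y at the right end of the scene view. Crop positions for the part tops:

| Part | Top crop | Scene crop |
|---|---|---|
| Studs | (415,87), (459,88) | (185,277), (222,300) |
| Relay blades | (560,103), (585,103), (573,132) | (126,205), (98,220), (117,230) |
| Fuse centre | (325,126) | (318,341) |
| Resistor centre | (199,123) | (432,422) |

I'll triangulate these and the rack corners next.

```bash
cat > h.py <<'E'
from rig import manip
import numpy as np,cv2
def ray(n,uv,c=None):
    c=c or manip.calibration(n);K=c['K'];P=np.array(c['pose'])
    u,v=(uv[0]-K[0,2])/K[0,0],(uv[1]-K[1,2])/K[1,1]
    if n=='wrist':
        r=np.hypot(u,v);k=np.sin(r)/r if r>1e-9 else 1;d=np.array([u*k,-v*k,-np.cos(r)])
    else: d=np.array([u,-v,-1])
    d=P[:3,:3]@d;return P[:3,3],d/np.linalg.norm(d)
def tri(rs):
    A=sum(np.eye(3)-np.outer(d,d) for o,d in rs);b=sum((np.eye(3)-np.outer(d,d))@o for o,d in rs)
    x=np.linalg.solve(A,b);return x,max(np.linalg.norm((np.eye(3)-np.outer(d,d))@(x-o)) for o,d in rs)
def onz(r,z): o,d=r;return o+d*(z-o[2])/d[2]
E
python3 - <<'E'
from h import *
T=lambda x,y:ray('top',((x+.5)/3.8-.5+146,(y+.5)/3.8-.5+122))
S=lambda x,y:ray('scene',((x+.5)/3.7-.5+175,(y+.5)/3.7-.5+130))
L={'studL':((415,87),(222,300)),'studR':((459,88),(185,277)),
'labNearL':((404,150),(272,265)),'labNearR':((466,150),(225,238)),
'bladeR':((585,103),(98,220)),'bladeL':((560,103),(117,230)),'bladeN':((573,132),(126,205)),
'fuseFL':((282,96),(320,378)),'fuseFR':((370,97),(268,340)),'fuseNR':((370,156),(308,302)),'fuseNL':((284,154),(370,345)),
'resFL':((160,102),(456,472)),'resFR':((240,104),(388,420)),'resNR':((240,145),(405,382)),'resNL':((158,142),(478,430)),
'owRf':((637,52),(22,272)),'owRn':((635,220),(128,170)),'owLf':((146,42),(430,546)),'owLn':((136,208),(533,412)),
'nwRf':((548,388),(290,105)),'nwRn':((531,567),(392,22)),'nwLf':((57,336),(668,362)),'nwLn':((33,508),(767,252))}
for k,(a,b) in L.items():
    x,e=tri([T(*a),S(*b)]);print(k,np.round(x*1000,1),round(e*1000,1))
E
```

```text
studL [667.2 -39.3  55.3] 0.3
studR [666.9 -61.9  55.8] 0.7
labNearL [634.8 -33.5  53.5] 0.5
labNearR [634.8 -64.1  52.3] 1.3
bladeR [ 660.8 -125.    48.1] 0.1
bladeL [ 660.5 -112.4   49. ] 0.0
bladeN [ 645.5 -118.9   49.5] 0.2
fuseFL [667.4  25.8  44.2] 5.0
fuseFR [665.  -14.4  39.5] 0.8
fuseNR [633.9 -13.8  37. ] 2.0
fuseNL [636.   28.6  37.6] 0.6
resFL [665.4  97.8  25.4] 0.1
resFR [663.1  55.5  28.9] 1.4
resNR [641.3  52.8  32.8] 0.3
resNL [642.9  96.1  31.9] 0.4
owRf [ 694.6 -153.7   17.7] 1.4
owRn [ 605.7 -153.5   14.4] 0.4
owLf [700.8 108.   16.7] 0.8
owLn [610.1 109.5  18.1] 0.9
nwRf [ 517.  -107.8   17.8] 0.7
nwRn [425.5 -99.6  13.9] 0.8
nwLf [542.2 149.3  15. ] 1.6
nwLn [451.9 158.1  17.3] 0.6
```

The triangulated heights agree with the text to a few mm. The old rack centre is about (653,-22) with yaw −0.02; the new rack centre is about (484,25) with yaw −0.10. I'll plan a move to a viewing pose over both racks.

```bash
cat >> h.py <<'E'
def plan(xyz,yaw,n=5,fmt=1):
    """rows to TCP xyz (mm) with tool y at world angle yaw (rad); even world steps from the measured pose"""
    s=manip.get_state();R=np.array(s['ee_rot']);p=np.array(s['tcp_pos'])*1000
    a=np.arctan2(R[1,1],R[0,1]);da=(yaw-a+np.pi)%(2*np.pi)-np.pi
    print('t',round(s['time'],2),'tcp',np.round(p,1),'yaw',round(a,3),'open',round(s['opening']*88,1),'grip',round(s['grip_force'],1),'F',np.round(s['wrist_force'],1))
    step=(np.array(xyz)-p)/n
    for i in range(n):
        A=a+da*i/n;ty=np.array([np.cos(A),np.sin(A),0]);tx=np.array([-ty[1],ty[0],0])
        print(np.round([tx@step,ty@step,-step[2],-np.degrees(da)/n],fmt).tolist())
E
python3 - <<'E'
from h import *
plan([560,-20,260],-0.02,15)
d=np.load('top0.npy');c=manip.calibration('top');P=np.array(c['pose']);K=c['K']
for v in (60,85,92,95,99,103):
    for u in (180,260):
        z=d[v,u];w=P[:3,:3]@np.array([(u-K[0,2])/K[0,0]*z,-(v-K[1,2])/K[1,1]*z,-z])+P[:3,3];print(u,v,np.round(w*1000))
E
```

```text
t 0.1 tcp [ 269.8 -563.2  183.8] yaw -1.124 open 88.0 grip 0.0 F [-0.1  0.5 -0.3]
[33.1, -24.3, -5.1, -4.2]
[34.8, -21.8, -5.1, -4.2]
[36.3, -19.2, -5.1, -4.2]
[37.6, -16.5, -5.1, -4.2]
[38.7, -13.6, -5.1, -4.2]
[39.6, -10.8, -5.1, -4.2]
[40.3, -7.8, -5.1, -4.2]
[40.8, -4.8, -5.1, -4.2]
[41.0, -1.8, -5.1, -4.2]
[41.0, 1.2, -5.1, -4.2]
[40.8, 4.2, -5.1, -4.2]
[40.4, 7.2, -5.1, -4.2]
[39.8, 10.2, -5.1, -4.2]
[38.9, 13.0, -5.1, -4.2]
[37.9, 15.9, -5.1, -4.2]
180 60 [840. 114.  51.]
260 60 [862. -45.   4.]
180 85 [787. 111.  54.]
260 85 [793. -47.  37.]
180 92 [785. 119.  23.]
260 92 [793. -46.   1.]
180 95 [785. 123.   5.]
260 95 [787. -46.   0.]
180 99 [779. 125.  -1.]
260 99 [779. -46.  -2.]
180 103 [770. 125.  -3.]
260 103 [770. -46.  -1.]
```

{"fn": "send_rows", "kwargs": {"motion": [[[87.8,33,-24,-5,-4.2],[87.8,35,-22,-5,-4.2],[87.8,36,-19,-5,-4.2],[87.8,38,-16,-5,-4.2],[87.8,39,-14,-5,-4.2]]], "newtons": 20}}

```text
time: 0.72
tcp_pos: [0.3678, -0.3813, 0.2094]
ee_rot: [[0.685, 0.728, -0.0], [0.728, -0.685, 0.0], [-0.0, -0.0, -1.0]]
wrist_force: [0.2, -0.4, -0.4]
opening: 1.003
grip_force: 0.0
```

{"fn": "send_rows", "kwargs": {"motion": [[[87.8,40,-11,-5,-4.2],[87.8,40,-8,-5,-4.2],[87.8,41,-5,-5,-4.2],[87.8,41,-2,-5,-4.2],[87.8,41,1,-5,-4.2]]]}}

```text
time: 1.35
tcp_pos: [0.4642, -0.1999, 0.2345]
ee_rot: [[0.379, 0.925, -0.0], [0.925, -0.379, 0.0], [-0.0, -0.0, -1.0]]
wrist_force: [0.4, 0.2, 0.2]
opening: 1.0
grip_force: 0.0
```

{"fn": "send_rows", "kwargs": {"motion": [[[87.8,41,4,-5,-4.2],[87.8,40,7,-5,-4.2],[87.8,40,10,-5,-4.2],[87.8,39,13,-5,-4.2],[87.8,38,16,-5,-4.2]]]}}

```text
time: 1.98
tcp_pos: [0.5611, -0.019, 0.2594]
ee_rot: [[0.022, 1.0, -0.001], [1.0, -0.022, -0.0], [-0.0, -0.001, -1.0]]
wrist_force: [0.9, 0.3, 0.3]
opening: 1.001
grip_force: 0.0
```

```bash
python3 - <<'E'
from h import *
import pickle
plan([560,-20,260],-0.02,1)
c=manip.calibration('wrist');p,d=manip.capture('wrist');cv2.imwrite('pics/w1.png',p);pickle.dump(c,open('w1.pkl','wb'))
cv2.imwrite('pics/w1b.png',cv2.resize(p,None,fx=1.5,fy=1.5,interpolation=cv2.INTER_CUBIC));print(np.round(c['pose'],3).tolist(),np.round(c['K'],1).tolist())
E
```

```text
t 1.98 tcp [561.1 -19.  259.4] yaw -0.022 open 88.1 grip 0.0 F [0.9 0.3 0.3]
[-1.1, -1.1, -0.6, -0.1]
[[1.0, 0.021, 0.006, 0.563], [-0.022, 0.961, 0.276, 0.057], [0.0, -0.276, 0.961, 0.458], [0.0, 0.0, 0.0, 1.0]] [[297.3, 0.0, 255.5], [0.0, 297.3, 190.9], [0.0, 0.0, 1.0]]
```

View pics/w1b.png

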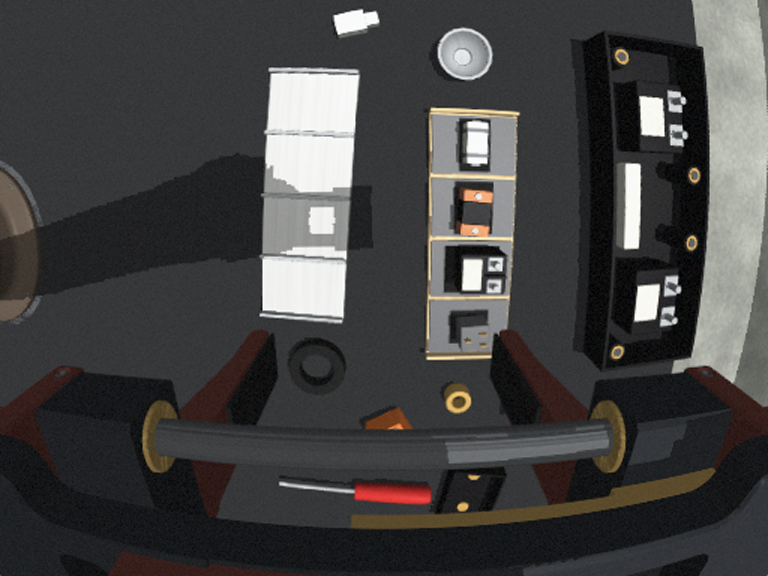

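In the wrist view, right is +x and up is +y, and both racks are in sight. Positions in the enlarged view:

| Item | Position |
|---|---|
| New rack rib corners | (271,69), (358,69), (262,317), (343,321) |
| Old rack left wall | (429,109), (518,112) |
| Resistor top centre | (478,144) |
| Fuse top centre | (476,212) |
| Studs | (495,263), (494,287) |
| Relay top centre | (476,338) |

```bash
python3 - <<'E'
from h import *
import pickle
c=pickle.load(open('w1.pkl','rb'))
W=lambda x,y:ray('wrist',((x+.5)/1.5-.5,(y+.5)/1.5-.5),c)
T=lambda x,y:ray('top',((x+.5)/3.8-.5+146,(y+.5)/3.8-.5+122))
S=lambda x,y:ray('scene',((x+.5)/3.7-.5+175,(y+.5)/3.7-.5+130))
L={'nLn':((271,69),20,(33,508),(767,252)),'nLf':((358,69),20,(57,336),(668,362)),'nRn':((262,317),20,(531,567),(392,22)),'nRf':((343,321),20,(548,388),(290,105)),
'oLn':((429,109),20,(136,208),(533,412)),'oLf':((518,112),20,(146,42),(430,546)),'oRn':((427,358),20,(635,220),(128,170)),
'res':((478,144),40,(199,123),(432,422)),'fuse':((476,212),42,(325,126),(318,341)),'studL':((495,263),65,(415,87),(222,300)),'studR':((494,287),65,(459,88),(185,277)),'relay':((476,338),46,(574,122),None)}
for k,(w,z,t,s) in L.items():
    r=[W(*w),T(*t)]+([S(*s)] if s else []);x,e=tri(r)
    print(k,'tri',np.round(x*1000,1),round(e*1000,1),'wrist@z',np.round(onz(W(*w),z/1e3)*1000,1),'top@z',np.round(onz(T(*t),z/1e3)*1000,1))
E
```

```text
nLn tri [452.4 157.7  17.3] 1.1 wrist@z [454.  156.4  20. ] top@z [451.8 157.7  20. ]
nLf tri [541.3 149.9  14.7] 2.5 wrist@z [540.1 150.1  20. ] top@z [541.1 149.1  20. ]
nRn tri [ 426.5 -100.2   15.2] 2.0 wrist@z [ 429.  -100.2   20. ] top@z [ 426.6 -100.    20. ]
nRf tri [ 516.6 -107.6   17.2] 1.1 wrist@z [ 516.6 -105.9   20. ] top@z [ 517.3 -108.3   20. ]
oLn tri [609.3 109.3  17.1] 1.3 wrist@z [607.9 108.6  20. ] top@z [609.4 109.8  20. ]
oLf tri [700.1 108.3  15.6] 1.4 wrist@z [697.5 108.3  20. ] top@z [699.5 107.8  20. ]
oRn tri [ 605.8 -153.5   14.6] 0.4 wrist@z [ 605.4 -150.9   20. ] top@z [ 605.1 -153.2   20. ]
res tri [652.9  74.8  32.5] 1.0 wrist@z [651.6  73.6  40. ] top@z [651.2  73.4  40. ]
fuse tri [650.2   7.7  39.5] 1.1 wrist@z [649.5   8.8  42. ] top@z [649.5   7.6  42. ]
studL tri [666.9 -39.   54.7] 0.9 wrist@z [663.8 -35.8  65. ] top@z [664.7 -39.6  65. ]
studR tri [666.7 -61.9  55.4] 0.9 wrist@z [663.8 -58.9  65. ] top@z [664.3 -61.5  65. ]
relay tri [ 653.2 -120.    41.2] 0.7 wrist@z [ 652.8 -118.    46. ] top@z [ 651.4 -119.7   46. ]
```

The height estimates run 3–5 mm below the text but agree in pattern. I'll take the relay first, at (652,-119).

{"fn": "send_rows", "kwargs": {"motion": [[[87.8,-24.5,23.3,39.8,0],[87.8,-24.5,23.3,39.8,0],[87.8,-24.5,23.3,39.8,0],[87.8,-24.5,23.3,39.8,0],[87.8,0,0,0,0]]]}}

```text
time: 2.65
tcp_pos: [0.6494, -0.123, 0.0953]
ee_rot: [[0.028, 1.0, -0.008], [1.0, -0.028, 0.0], [0.0, -0.008, -1.0]]
wrist_force: [-0.1, 0.2, -0.1]
opening: 1.003
grip_force: 0.0
```

```bash
python3 - <<'E'
from h import *
plan([652,-119,20],-0.02,5)
p,d=manip.capture('wrist');cv2.imwrite('pics/w2.png',p)
E
```

```text
t 2.65 tcp [ 649.4 -123.    95.3] yaw -0.028 open 88.2 grip 0.0 F [-0.1  0.2 -0.1]
[0.8, 0.5, 15.1, -0.1]
[0.8, 0.5, 15.1, -0.1]
[0.8, 0.5, 15.1, -0.1]
[0.8, 0.5, 15.1, -0.1]
[0.8, 0.5, 15.1, -0.1]
```

View pics/w2.png

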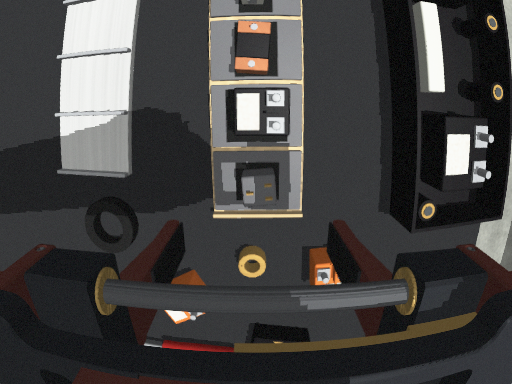

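The relay's top face is at about (259,187), in front of the fingers. Checking its position and the pose after settling.

```bash
python3 - <<'E'
from h import *
for uv,z in(((259,187),46),((276,98),65),((276,126),65)): print(np.round(onz(ray('wrist',uv),z/1e3)*1e3,1))
plan([652,-119,20],-0.02,5)
E
```

```text
[ 653.2 -113.8   46. ]
[667.9 -37.9  65. ]
[667.5 -59.8  65. ]
t 2.7 tcp [ 650.3 -120.9   98. ] yaw -0.026 open 88.1 grip 0.0 F [0.1 0.8 0.8]
[0.4, 0.3, 15.6, -0.1]
[0.4, 0.3, 15.6, -0.1]
[0.4, 0.3, 15.6, -0.1]
[0.4, 0.3, 15.6, -0.1]
[0.4, 0.3, 15.6, -0.1]
```

{"fn": "send_rows", "kwargs": {"motion": [[[87.8,1,1,25,0],[87.8,1,1,25,0],[87.8,1,0,20,0],[87.8,0,0,8,0],[87.8,0,0,0,0]]]}}

```text
time: 3.32
tcp_pos: [0.6537, -0.1171, 0.0226]
ee_rot: [[0.024, 1.0, -0.0], [1.0, -0.024, -0.0], [-0.0, -0.0, -1.0]]
wrist_force: [0.5, -0.3, 1.1]
opening: 0.999
grip_force: 0.0
```

```bash
python3 - <<'E'
from h import *
p,d=manip.capture('wrist');cv2.imwrite('pics/w3.png',p[60:384,100:420])
cv2.imwrite('pics/w3.png',cv2.resize(p[100:330,110:410],None,fx=2.4,fy=2.4))
plan([652,-117.5,20],-0.02,1)
E
```

```text
t 3.38 tcp [ 654.1 -117.2   23.1] yaw -0.024 open 88.0 grip 0.0 F [-0.3 -0.7 -0.3]
[-0.4, -2.1, 3.1, -0.2]
```

View pics/w3.png

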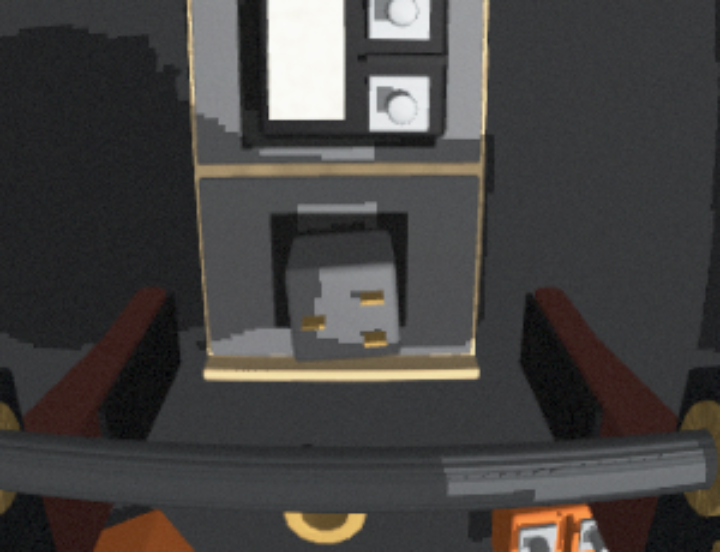

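The relay stands between the fingers, with its top face centred at crop (345,300). A quick position check, then I'll close.

```bash
python3 - <<'E'
from h import *
f=lambda x,y,z:print(np.round(onz(ray('wrist',((x+.5)/2.4-.5+110,(y+.5)/2.4-.5+100)),z/1e3)*1e3,1))
f(345,313,46);f(287,265,46);f(393,260,46);f(399,356,46);f(292,360,46);f(402,105,65);f(402,12,65)
E
```

```text
[ 652.6 -118.3   46. ]
[ 637.7 -104.3   46. ]
[ 665.6 -103.5   46. ]
[ 667.2 -131.7   46. ]
[ 637.6 -132.3   46. ]
[666.8 -60.6  65. ]
[667.1 -40.   65. ]
```

{"fn": "send_rows", "kwargs": {"motion": [[[87.8,0,-1,2,0],[10,0,0,0,0],[10,0,0,0,0],[10,0,0,0,0],[10,0,0,0,0]]], "newtons": 20}}

```text
time: 4.0
tcp_pos: [0.6527, -0.1174, 0.0204]
ee_rot: [[0.024, 1.0, 0.0], [1.0, -0.024, -0.0], [-0.0, 0.0, -1.0]]
wrist_force: [0.8, -0.5, -0.9]
opening: 0.584
grip_force: 0.0
```

{"fn": "send_rows", "kwargs": {"motion": [[[10,0,0,0,0],[10,0,0,0,0],[10,0,0,0,0],[10,0,0,0,0],[10,0,0,-5,0]]]}}

```text
time: 4.62
tcp_pos: [0.6524, -0.1172, 0.0251]
ee_rot: [[0.024, 1.0, -0.001], [1.0, -0.024, 0.0], [0.0, -0.001, -1.0]]
wrist_force: [-1.5, -0.0, 0.3]
opening: 0.114
grip_force: 0.0
```

{"fn": "send_rows", "kwargs": {"motion": [[[10,0,0,-12,0],[10,0,0,-20,0],[10,0,0,-25,0],[10,0,0,-15,0],[10,0,0,0,0]]]}}

```text
time: 5.25
tcp_pos: [0.6538, -0.1174, 0.0993]
ee_rot: [[0.025, 1.0, 0.003], [1.0, -0.025, -0.001], [-0.001, 0.003, -1.0]]
wrist_force: [0.9, -0.6, -0.1]
opening: 0.113
grip_force: 0.0
```

```bash
python3 - <<'E'
from h import *
plan([493.7,120.4,95],-0.098,10)
E
```

```text
t 5.25 tcp [ 653.8 -117.4   99.3] yaw -0.025 open 9.9 grip 0.0 F [ 0.9 -0.6 -0.1]
[23.4, -16.6, 0.4, 0.4]
[23.3, -16.8, 0.4, 0.4]
[23.1, -16.9, 0.4, 0.4]
[23.0, -17.1, 0.4, 0.4]
[22.9, -17.3, 0.4, 0.4]
[22.8, -17.4, 0.4, 0.4]
[22.6, -17.6, 0.4, 0.4]
[22.5, -17.8, 0.4, 0.4]
[22.4, -17.9, 0.4, 0.4]
[22.2, -18.1, 0.4, 0.4]
```

The fingers shut to 10 mm with no grip, so the grasp missed. Looking at why.

```bash
python3 - <<'E'
from h import *
p,d=manip.capture('wrist');q,_=manip.capture('top')
a=cv2.resize(p,(512,384));b=cv2.resize(q[110:210,160:330],None,fx=3,fy=2.0*1.5,interpolation=2)[:200]
o=np.zeros((584,512,3),np.uint8);o[:384]=a;o[384:584,:510]=b[:200,:512]
cv2.imwrite('pics/w4.png',o)
E
```

```text
(no output)
```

View pics/w4.png

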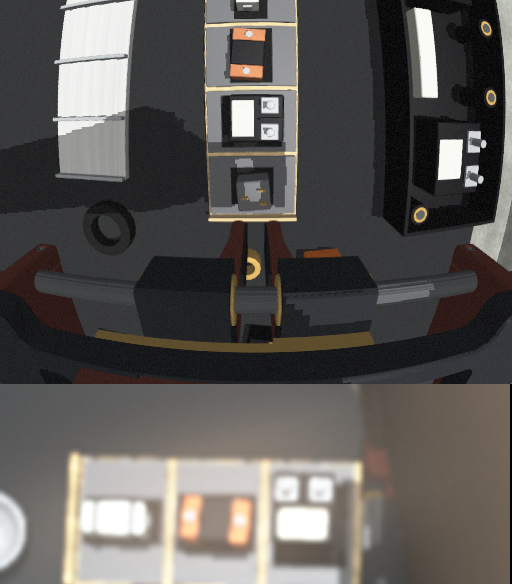

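The relay is still on its seat at (253,190), and the shut fingertips show near (255,222). I'll compare that with where the reported TCP projects.

```bash
python3 - <<'E'
from h import *
s=manip.get_state();c=manip.calibration('wrist');P=np.array(c['pose']);K=c['K']
R=np.array(s['ee_rot']);t=np.array(s['tcp_pos'])
def pr(X):
    q=P[:3,:3].T@(X-P[:3,3]);v=np.array([q[0],-q[1]]);r=np.linalg.norm(v);th=np.arctan2(r,-q[2]);return np.round(v/r*th*K[0,0]+K[:2,2],1)
for z in(0,-.019,-.04):
  for x in (-.01,0,.01): print(z,x,pr(t+R@np.array([x,0,z])))
print(np.round(R.T@(P[:3,3]-t)*1000,1))
print(np.round(onz(ray('wrist',(253,190)),.046)*1e3,1), np.round(onz(ray('wrist',(255,222)),t[2])*1e3,1))
p=cv2.imread('pics/w4.png')[190:384,150:370];cv2.imwrite('pics/w4c.png',cv2.resize(p,None,fx=3,fy=3,interpolation=2))
E
```

```text
0 -0.01 [255.7 228.7]
0 0 [255.7 215.9]
0 0.01 [255.7 202.6]
-0.019 -0.01 [255.7 239.9]
-0.019 0 [255.7 226.2]
-0.019 0.01 [255.7 211.9]
-0.04 -0.01 [255.7 254.8]
-0.04 0 [255.8 239.9]
-0.04 0.01 [255.8 224.3]
[  75.8   -0.3 -199.1]
[ 650.2 -112.6   46. ] [ 651.8 -122.1   97.1]
```

View pics/w4c.png

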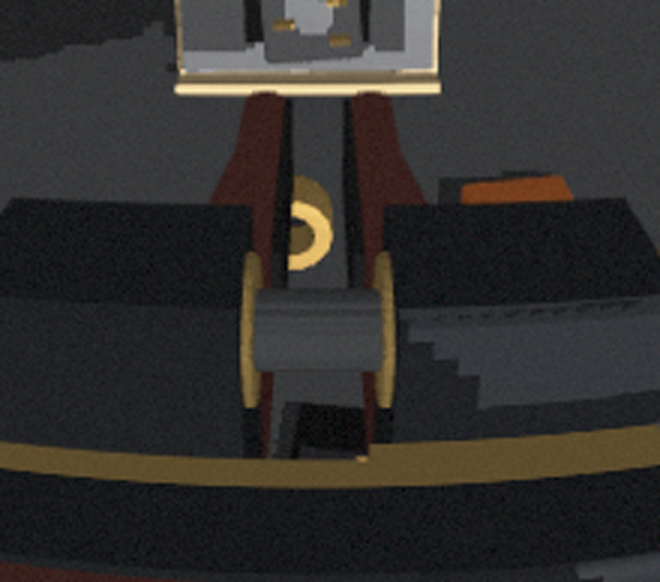

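The fingertip edge appears well above the reported TCP. The wrist depth will show where the tips really are.

```bash
python3 - <<'E'
from h import *
s=manip.get_state();c=manip.calibration('wrist');P=np.array(c['pose']);K=c['K'];R=np.array(s['ee_rot']);t=np.array(s['tcp_pos'])
p,d=manip.capture('wrist')
def w(u,v):
    o,r=ray('wrist',(u,v),c);f=-P[:3,2]@r;return o+r*d[v,u]/f
for u,v in((238,223),(238,226),(238,232),(238,240),(274,223),(274,226),(274,232),(274,240),(248,230),(253,190),(256,218)):
    x=w(u,v);print((u,v),round(float(d[v,u]),3),'world',np.round(x*1e3),'tool',np.round(R.T@(x-t)*1e3))
E
```

```text
(238, 223) 0.17 world [ 642. -106.  138.] tool [ 11. -10. -41.]
(238, 226) 0.165 world [ 643. -106.  143.] tool [ 12. -10. -46.]
(238, 232) 0.156 world [ 643. -105.  152.] tool [ 12.  -9. -55.]
(238, 240) 0.148 world [ 644. -106.  161.] tool [ 11.  -9. -64.]
(274, 223) 0.169 world [ 663. -106.  139.] tool [ 11.  10. -42.]
(274, 226) 0.165 world [ 663. -106.  143.] tool [ 11.  10. -46.]
(274, 232) 0.157 world [ 662. -106.  152.] tool [ 12.  10. -54.]
(274, 240) 0.146 world [ 662. -106.  162.] tool [ 12.   9. -65.]
(248, 230) 0.322 world [ 643. -171.   -2.] tool [-54.  -8.  99.]
(253, 190) 0.261 world [ 650. -113.   45.] tool [ 4. -2. 52.]
(256, 218) 0.297 world [ 652. -150.   18.] tool [-32.   0.  79.]
```

The depth image shows the tips 40 mm above the reported TCP (tool z ≈ −40), so my first close passed over the relay without touching it. I'll add that offset: tips at 20 mm means a reported z of about −20. Now opening and descending again, in two stages.

{"fn": "send_rows", "kwargs": {"motion": [[[70,0,0,5,0],[70,0,-1,20,0],[70,0,0,25,0],[70,0,0,25,0],[70,0,0,0,0]]]}}

```text
time: 6.02
tcp_pos: [0.6491, -0.117, 0.0187]
ee_rot: [[0.024, 1.0, -0.006], [1.0, -0.024, 0.001], [0.001, -0.006, -1.0]]
wrist_force: [0.3, -0.4, 0.2]
opening: 0.637
grip_force: 0.0
```

{"fn": "send_rows", "kwargs": {"motion": [[[70,0,0,0,0],[70,0,0,12,0],[70,0,0,16,0],[70,0,0,12,0],[70,0,0,0,0]]]}}

```text
time: 6.65
tcp_pos: [0.6506, -0.1172, -0.0193]
ee_rot: [[0.024, 1.0, -0.003], [1.0, -0.024, 0.0], [0.0, -0.003, -1.0]]
wrist_force: [0.1, -0.4, 0.5]
opening: 0.798
grip_force: 0.0
```

{"fn": "send_rows", "kwargs": {"motion": [[[20,0,1,0,0],[20,0,0,0,0],[20,0,0,0,0],[20,0,0,0,0],[20,0,0,0,0]]]}}

```text
time: 7.28
tcp_pos: [0.6528, -0.1173, -0.0174]
ee_rot: [[0.024, 1.0, 0.0], [1.0, -0.024, -0.0], [-0.0, 0.0, -1.0]]
wrist_force: [0.1, -0.1, 1.6]
opening: 0.345
grip_force: 19.5
```

{"fn": "send_rows", "kwargs": {"motion": [[[20,0,0,0,0],[20,0,0,0,0],[20,0,0,0,0],[20,0,0,0,0],[20,0,0,0,0]]]}}

```text
time: 7.9
tcp_pos: [0.6528, -0.1173, -0.0174]
ee_rot: [[0.024, 1.0, 0.0], [1.0, -0.024, -0.0], [-0.0, 0.0, -1.0]]
wrist_force: [-1.5, -0.0, 5.4]
opening: 0.347
grip_force: 19.5
```

Gripped at 30 mm. Lifting, then carrying it to the +96 bay.

{"fn": "send_rows", "kwargs": {"motion": [[[20,0,0,-5,0],[20,0,0,-15,0],[20,0,0,-25,0],[20,0,0,-25,0],[20,0,0,-10,0]]]}}

```text
time: 8.52
tcp_pos: [0.6539, -0.1174, 0.0647]
ee_rot: [[0.025, 1.0, 0.003], [1.0, -0.025, -0.0], [-0.0, 0.003, -1.0]]
wrist_force: [-0.1, -0.5, -1.6]
opening: 0.342
grip_force: 19.5
```

```bash
python3 - <<'E'
from h import *
plan([493.7,120.4,55],-0.098,8)
E
```

```text
t 8.53 tcp [ 653.9 -117.4   64.7] yaw -0.025 open 30.1 grip 19.5 F [-0.1 -0.5 -1.6]
[29.2, -20.7, 1.2, 0.5]
[29.0, -21.0, 1.2, 0.5]
[28.8, -21.3, 1.2, 0.5]
[28.6, -21.5, 1.2, 0.5]
[28.4, -21.8, 1.2, 0.5]
[28.2, -22.1, 1.2, 0.5]
[28.0, -22.3, 1.2, 0.5]
[27.8, -22.6, 1.2, 0.5]
```

{"fn": "send_rows", "kwargs": {"motion": [[[20,29,-21,0,0.5],[20,29,-21,0,0.5],[20,29,-21,0,0.5],[20,28.5,-21.5,0,0.5],[20,28.5,-22,0,0.5]]]}}

```text
time: 9.15
tcp_pos: [0.5514, 0.0319, 0.0623]
ee_rot: [[0.068, 0.998, -0.0], [0.998, -0.068, -0.0], [-0.0, -0.0, -1.0]]
wrist_force: [1.1, -0.2, 0.1]
opening: 0.347
grip_force: 19.5
```

{"fn": "send_rows", "kwargs": {"motion": [[[20,28,-22,4,0.5],[20,28,-22,5,0.5],[20,28,-22,0,0.5],[20,0,0,0,0],[20,0,0,0,0]]]}}

```text
time: 9.78
tcp_pos: [0.4933, 0.1193, 0.0534]
ee_rot: [[0.094, 0.996, 0.0], [0.996, -0.094, -0.001], [-0.0, 0.0, -1.0]]
wrist_force: [-0.6, -0.5, -0.2]
opening: 0.348
grip_force: 19.5
```

```bash
python3 - <<'E'
from h import *
plan([493.7,120.4,-20.5],-0.098,1)
p,d=manip.capture('wrist');cv2.imwrite('pics/w5.png',p)
E
```

```text
t 9.78 tcp [493.3 119.3  53.4] yaw -0.094 open 30.6 grip 19.5 F [-0.6 -0.5 -0.2]
[1.2, 0.2, 73.9, 0.2]
```

View pics/w5.png

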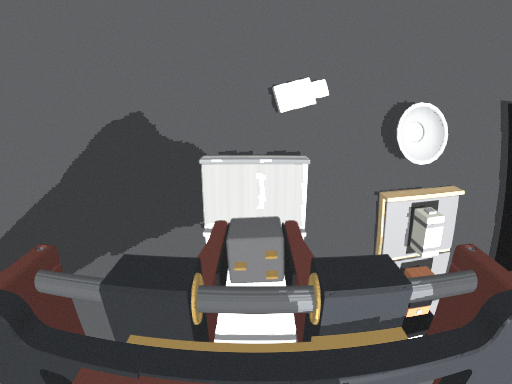

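The relay is held level at (257,248). The end rib is at row 160 and the next one at row 232. Checking where those ribs lie.

```bash
python3 - <<'E'
from h import *
c=np.array([484.3,24.9]);t=-.098;ex=np.array([np.cos(t),np.sin(t)]);ey=np.array([-ex[1],ex[0]])
for uv in((255,160),(202,160),(309,160),(208,233),(301,232)):
    w=onz(ray('wrist',uv),.02)*1e3;q=w[:2]-c;print(np.round(w,1),'rack',np.round([ex@q,ey@q],1))
E
```

```text
[496.3 153.2  20. ] rack [ -0.6 128.9]
[454.1 157.5  20. ] rack [-43. 129.]
[539.4 149.4  20. ] rack [ 42.7 129.3]
[450.   94.1  20. ] rack [-40.9  65.6]
[529.8  87.5  20. ] rack [39.1 66.7]
```

{"fn": "send_rows", "kwargs": {"motion": [[[20,1,0,25,0.2],[20,0,0,25,0],[20,0,0,12,0],[20,0,0,5,0],[20,0,0,0,0]]]}}

```text
time: 10.45
tcp_pos: [0.4934, 0.1207, -0.0135]
ee_rot: [[0.098, 0.995, 0.0], [0.995, -0.098, 0.0], [0.0, 0.0, -1.0]]
wrist_force: [0.6, 0.3, -0.2]
opening: 0.347
grip_force: 19.5
```

{"fn": "send_rows", "kwargs": {"motion": [[[20,0.5,0,3,0],[20,0,0,2,0],[20,0,0,1,0],[20,0,0,1,0],[20,0,0,0,0]]]}}

```text
time: 11.08
tcp_pos: [0.4931, 0.1213, -0.0207]
ee_rot: [[0.098, 0.995, -0.0], [0.995, -0.098, -0.0], [-0.0, -0.0, -1.0]]
wrist_force: [-0.0, -0.1, -0.2]
opening: 0.351
grip_force: 19.5
```

{"fn": "send_rows", "kwargs": {"motion": [[[20,0,0,0.6,0],[20,0,0,0.4,0],[20,0,0,0,0],[65,0,0,0,0],[65,0,0,0,0]]]}}

```text
time: 11.7
tcp_pos: [0.4932, 0.1213, -0.0217]
ee_rot: [[0.098, 0.995, 0.0], [0.995, -0.098, 0.0], [0.0, 0.0, -1.0]]
wrist_force: [-0.4, -0.3, 0.1]
opening: 0.535
grip_force: 0.0
```

{"fn": "send_rows", "kwargs": {"motion": [[[65,0,0,0,0],[65,0,0,-15,0],[70,0,0,-25,0],[70,0,0,-25,0],[70,0,0,-18,0]]]}}

```text
time: 12.32
tcp_pos: [0.4936, 0.1216, 0.0635]
ee_rot: [[0.097, 0.995, 0.002], [0.995, -0.097, 0.0], [0.001, 0.002, -1.0]]
wrist_force: [0.3, 1.1, 0.1]
opening: 0.798
grip_force: 0.0
```

```bash
python3 - <<'E'
from h import *
plan([652,-50.2,60],-0.015,6)
p,d=manip.capture('wrist');cv2.imwrite('pics/w6.png',p[100:340,140:440])
E
```

```text
t 12.32 tcp [493.6 121.6  63.5] yaw -0.098 open 70.3 grip 0.0 F [0.3 1.1 0.1]
[-25.9, 29.1, 0.6, -0.8]
[-26.3, 28.7, 0.6, -0.8]
[-26.7, 28.3, 0.6, -0.8]
[-27.1, 28.0, 0.6, -0.8]
[-27.5, 27.6, 0.6, -0.8]
[-27.9, 27.2, 0.6, -0.8]
```

View pics/w6.png

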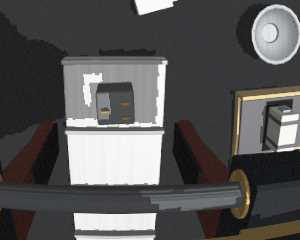

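The relay stands upright and about central in the +96 bay, at crop (116,103). Next is the contactor.

{"fn": "send_rows", "kwargs": {"motion": [[[87.8,-26,29,0,-0.8],[87.8,-26,29,0,-0.8],[87.8,-27,28,0,-0.8],[87.8,-27,28,0,-0.8],[87.8,-27.5,27.5,0,-0.8]]]}}

```text
time: 13.0
tcp_pos: [0.6258, -0.0226, 0.0617]
ee_rot: [[0.027, 1.0, 0.0], [1.0, -0.027, 0.0], [0.0, 0.0, -1.0]]
wrist_force: [0.4, 0.4, 0.2]
opening: 0.998
grip_force: 0.0
```

{"fn": "send_rows", "kwargs": {"motion": [[[87.8,-28,27,0,-0.8],[87.8,0,0,0,0],[87.8,0,0,10,0],[87.8,0,0,15,0],[87.8,0,0,0,0]]]}}

```text
time: 13.62
tcp_pos: [0.6494, -0.0494, 0.0345]
ee_rot: [[0.012, 1.0, -0.003], [1.0, -0.012, 0.0], [0.0, -0.003, -1.0]]
wrist_force: [-0.4, 0.7, -0.2]
opening: 0.999
grip_force: 0.0
```

```bash
python3 - <<'E'
from h import *
plan([652,-50.2,-18],-0.015,1)
E
```

```text
t 13.62 tcp [649.4 -49.4  34.5] yaw -0.012 open 87.9 grip 0.0 F [-0.4  0.7 -0.2]
[-0.7, 2.6, 52.5, 0.2]
```

{"fn": "send_rows", "kwargs": {"motion": [[[87.8,-0.5,1,20,0],[87.8,0,0,20,0],[87.8,0,0,10,0],[87.8,0,0,4,0],[87.8,0,0,0,0]]]}}

```text
time: 14.25
tcp_pos: [0.6522, -0.0509, -0.0178]
ee_rot: [[0.014, 1.0, -0.0], [1.0, -0.014, 0.0], [0.0, -0.0, -1.0]]
wrist_force: [0.3, -0.3, -0.4]
opening: 0.999
grip_force: 0.0
```

{"fn": "send_rows", "kwargs": {"motion": [[[30,0,0,0,0],[30,0,0,0,0],[30,0,0,0,0],[30,0,0,0,0],[30,0,0,0,0]]], "newtons": 30}}

```text
time: 14.88
tcp_pos: [0.6526, -0.051, -0.0174]
ee_rot: [[0.014, 1.0, 0.001], [1.0, -0.014, -0.0], [-0.0, 0.001, -1.0]]
wrist_force: [1.2, 0.2, 1.1]
opening: 0.524
grip_force: 30.0
```

{"fn": "send_rows", "kwargs": {"motion": [[[30,0,0,0,0],[30,0,0,0,0],[30,0,0,0,0],[30,0,0,0,0],[30,0,0,0,0]]]}}

```text
time: 15.5
tcp_pos: [0.6525, -0.051, -0.0175]
ee_rot: [[0.014, 1.0, 0.001], [1.0, -0.014, -0.0], [-0.0, 0.001, -1.0]]
wrist_force: [1.4, 0.7, 2.1]
opening: 0.525
grip_force: 30.0
```

Gripped at 46 mm. Lifting, then carrying it to the +32 bay.

{"fn": "send_rows", "kwargs": {"motion": [[[30,0,0,-5,0],[30,0,0,-15,0],[30,0,0,-25,0],[30,0,0,-20,0],[30,0,0,-10,0]]]}}

```text
time: 16.12
tcp_pos: [0.6528, -0.051, 0.0592]
ee_rot: [[0.014, 1.0, 0.002], [1.0, -0.014, -0.0], [-0.0, 0.002, -1.0]]
wrist_force: [-1.4, 1.0, -1.8]
opening: 0.526
grip_force: 30.0
```

```bash
python3 - <<'E'
from h import *
plan([487.4,57,57],-0.098,6)
E
```

```text
t 16.12 tcp [652.8 -51.   59.2] yaw -0.014 open 46.3 grip 30.0 F [-1.4  1.  -1.8]
[17.6, -27.8, 0.4, 0.8]
[17.2, -28.1, 0.4, 0.8]
[16.8, -28.3, 0.4, 0.8]
[16.4, -28.5, 0.4, 0.8]
[16.0, -28.8, 0.4, 0.8]
[15.6, -29.0, 0.4, 0.8]
```

{"fn": "send_rows", "kwargs": {"motion": [[[30,17.5,-28,0,0.8],[30,17,-28,0,0.8],[30,17,-28,0,0.8],[30,16.5,-28.5,0,0.8],[30,16,-29,0,0.8]]]}}

```text
time: 16.75
tcp_pos: [0.5131, 0.0394, 0.0574]
ee_rot: [[0.084, 0.996, -0.0], [0.996, -0.084, -0.0], [-0.0, -0.0, -1.0]]
wrist_force: [-0.4, 0.3, -2.0]
opening: 0.519
grip_force: 30.0
```

{"fn": "send_rows", "kwargs": {"motion": [[[30,15.5,-29,0,0.8],[30,0,0,0,0],[30,0,0,15,0],[30,0,0,20,0],[30,0,0,0,0]]]}}

```text
time: 17.38
tcp_pos: [0.4858, 0.0559, 0.0204]
ee_rot: [[0.099, 0.995, -0.003], [0.995, -0.099, -0.0], [-0.001, -0.003, -1.0]]
wrist_force: [0.1, -0.2, -1.5]
opening: 0.525
grip_force: 30.0
```

```bash
python3 - <<'E'
from h import *
plan([487.4,57,-21.5],-0.098,1)
E
```

```text
t 17.38 tcp [485.8  55.9  20.4] yaw -0.099 open 46.2 grip 30.0 F [ 0.1 -0.2 -1.5]
[1.3, 1.4, 41.9, -0.0]
```

{"fn": "send_rows", "kwargs": {"motion": [[[30,1.3,0.5,15,0],[30,0,0,12,0],[30,0,0,6,0],[30,0,0,3,0],[30,0,0,0,0]]]}}

```text
time: 18.0
tcp_pos: [0.4874, 0.0581, -0.0137]
ee_rot: [[0.097, 0.995, 0.0], [0.995, -0.097, 0.0], [0.0, 0.0, -1.0]]
wrist_force: [0.1, 0.3, -2.1]
opening: 0.523
grip_force: 30.0
```

{"fn": "send_rows", "kwargs": {"motion": [[[30,0,0,2,0],[30,0,0,1,0],[30,0,0,1,0],[30,0,0,0.5,0],[30,0,0,0,0]]]}}

```text
time: 18.62
tcp_pos: [0.4873, 0.058, -0.0182]
ee_rot: [[0.098, 0.995, -0.0], [0.995, -0.098, -0.0], [-0.0, -0.0, -1.0]]
wrist_force: [-0.8, 0.3, -1.4]
opening: 0.522
grip_force: 30.0
```

{"fn": "send_rows", "kwargs": {"motion": [[[30,0,0,1.5,0],[30,0,0,1,0],[30,0,0,0.7,0],[30,0,0,0.4,0],[30,0,0,0,0]]]}}

```text
time: 19.25
tcp_pos: [0.4873, 0.058, -0.0215]
ee_rot: [[0.098, 0.995, 0.0], [0.995, -0.098, -0.0], [-0.0, 0.0, -1.0]]
wrist_force: [-1.9, -0.6, 3.5]
opening: 0.525
grip_force: 30.0
```

Contact felt (+3.5 N), so I'm releasing.

{"fn": "send_rows", "kwargs": {"motion": [[[80,0,0,0,0],[80,0,0,0,0],[80,0,0,0,0],[80,0,0,-12,0],[80,0,0,-22,0]]]}}

```text
time: 19.88
tcp_pos: [0.4868, 0.058, 0.0127]
ee_rot: [[0.097, 0.995, -0.001], [0.995, -0.097, 0.0], [-0.0, -0.001, -1.0]]
wrist_force: [0.8, -0.3, 0.1]
opening: 0.911
grip_force: 0.0
```

{"fn": "send_rows", "kwargs": {"motion": [[[80,0,0,-25,0],[70,0,0,-20,0],[70,0,0,0,0],[70,0,0,0,0],[70,0,0,0,0]]]}}

```text
time: 20.5
tcp_pos: [0.4867, 0.0579, 0.0565]
ee_rot: [[0.097, 0.995, -0.001], [0.995, -0.097, -0.0], [-0.0, -0.001, -1.0]]
wrist_force: [0.5, 0.2, -0.7]
opening: 0.797
grip_force: 0.0
```

```bash
python3 - <<'E'
from h import *
plan([650,8,58],-0.02,5)
p,d=manip.capture('wrist');c=manip.calibration('wrist');cv2.imwrite('pics/w7.png',cv2.resize(p[60:320,120:440],None,fx=2,fy=2))
import pickle;pickle.dump(c,open('w7.pkl','wb'))
E
```

```text
t 20.5 tcp [486.7  57.9  56.5] yaw -0.098 open 70.1 grip 0.0 F [ 0.5  0.2 -0.7]
[-6.7, 33.5, -0.3, -0.9]
[-7.3, 33.4, -0.3, -0.9]
[-7.8, 33.3, -0.3, -0.9]
[-8.3, 33.1, -0.3, -0.9]
[-8.8, 33.0, -0.3, -0.9]
```

View pics/w7.png

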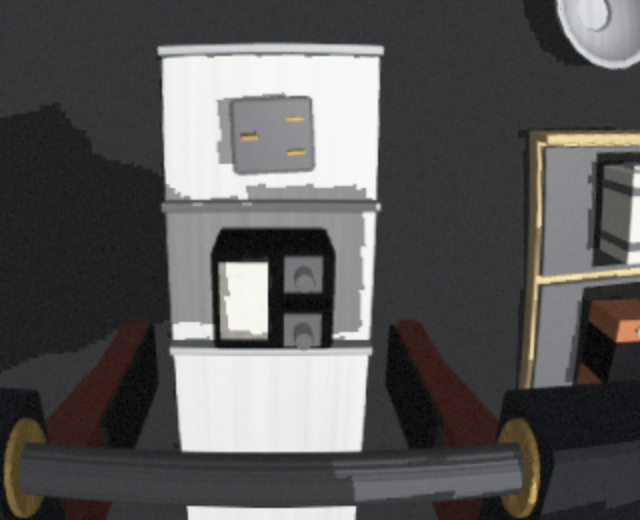

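The relay (272,135) and contactor (274,288) stand upright and square in their bays. Now the fuse.

{"fn": "send_rows", "kwargs": {"motion": [[[70,-6.5,33.5,0,-0.9],[70,-7,33.5,0,-0.9],[70,-8,33,0,-0.9],[70,-8.5,33,0,-0.9],[70,-9,33,0,-0.9]]]}}

```text
time: 21.18
tcp_pos: [0.651, 0.0077, 0.0562]
ee_rot: [[0.019, 1.0, -0.001], [1.0, -0.019, 0.0], [-0.0, -0.001, -1.0]]
wrist_force: [0.1, -0.4, 0.6]
opening: 0.798
grip_force: 0.0
```

{"fn": "send_rows", "kwargs": {"motion": [[[70,0,0,0,0],[70,0,0,10,0],[70,0,0,15,0],[70,0,0,5,0],[70,0,0,0,0]]]}}

```text
time: 21.8
tcp_pos: [0.6497, 0.0082, 0.0266]
ee_rot: [[0.019, 1.0, -0.001], [1.0, -0.019, -0.0], [-0.0, -0.001, -1.0]]
wrist_force: [0.0, 0.3, 0.9]
opening: 0.797
grip_force: 0.0
```

```bash
python3 - <<'E'
from h import *
plan([650,8,-19],-0.02,1)
p,d=manip.capture('wrist');cv2.imwrite('pics/w8.png',cv2.resize(p[40:300,130:430],None,fx=2,fy=2))
E
```

```text
t 21.8 tcp [649.7   8.2  26.6] yaw -0.019 open 70.1 grip 0.0 F [0.  0.3 0.9]
[-0.2, 0.3, 45.6, 0.1]
```

View pics/w8.png

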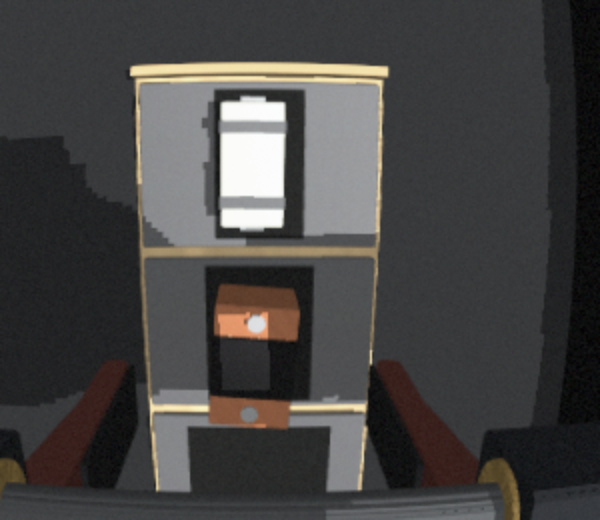

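The fuse lies between the fingers with its bolts at (257,324) and (249,414). The resistor's top centre is (252,164). Refining both positions.

```bash
python3 - <<'E'
from h import *
f=lambda x,y,z:onz(ray('wrist',((x+.5)/2-.5+130,(y+.5)/2-.5+40)),z/1e3)*1e3
a,b=f(257,324,43),f(249,414,43);print(np.round(a,1),np.round(b,1),(a+b)/2)
for q in((252,101),(252,228),(252,164)):print(np.round(f(*q,40),1))
E
```

```text
[652.2  24.   43. ] [648.9  -8.5  43. ] [650.5412946    7.77246172  43.        ]
[651.8  95.   40. ]
[651.1  54.9  40. ]
[651.5  75.2  40. ]
```

{"fn": "send_rows", "kwargs": {"motion": [[[70,0,0,15,-2],[70,0,0,16,-1],[70,0,0,10,0],[70,0,0,4,0],[70,0,0,0,0]]]}}

```text
time: 22.48
tcp_pos: [0.6503, 0.0081, -0.0181]
ee_rot: [[-0.033, 0.999, -0.0], [0.999, 0.033, 0.0], [0.0, -0.0, -1.0]]
wrist_force: [0.3, 0.9, -0.4]
opening: 0.799
grip_force: 0.0
```

The fuse's yaw is about −0.1 and I turned the wrong way, so I'm turning back before closing.

{"fn": "send_rows", "kwargs": {"motion": [[[70,0,0,0,3],[70,0,0,0,4],[20,0,0,0,0],[20,0,0,0,0],[20,0,0,0,0]]], "newtons": 25}}

```text
time: 23.1
tcp_pos: [0.6505, 0.0081, -0.0176]
ee_rot: [[0.088, 0.996, 0.0], [0.996, -0.088, 0.0], [0.0, 0.0, -1.0]]
wrist_force: [-0.7, -0.3, 0.0]
opening: 0.495
grip_force: 0.0
```

{"fn": "send_rows", "kwargs": {"motion": [[[20,0,0,0,0],[20,0,0,0,0],[20,0,0,0,0],[20,0,0,0,0],[20,0,0,0,0]]]}}

```text
time: 23.72
tcp_pos: [0.6504, 0.008, -0.0178]
ee_rot: [[0.089, 0.996, -0.0], [0.996, -0.089, -0.0], [-0.0, -0.0, -1.0]]
wrist_force: [0.5, 0.4, -0.4]
opening: 0.321
grip_force: 25.0
```

Gripped at 28 mm, z −17.8. Lifting, then carrying it to the −32 bay at (481.2,−6).

{"fn": "send_rows", "kwargs": {"motion": [[[20,0,0,-5,0],[20,0,0,-15,0],[20,0,0,-25,0],[20,0,0,-20,0],[20,0,0,0,0]]]}}

```text
time: 24.35
tcp_pos: [0.652, 0.0082, 0.0497]
ee_rot: [[0.089, 0.996, 0.004], [0.996, -0.089, 0.0], [0.0, 0.004, -1.0]]
wrist_force: [0.4, 0.7, -1.4]
opening: 0.319
grip_force: 25.0
```

```bash
python3 - <<'E'
from h import *
plan([481.2,-5.9,48],-0.098,5)
E
```

```text
t 24.35 tcp [652.    8.2  49.7] yaw -0.089 open 28.0 grip 25.0 F [ 0.4  0.7 -1.4]
[-5.9, -33.8, 0.3, 0.1]
[-5.9, -33.8, 0.3, 0.1]
[-6.0, -33.7, 0.3, 0.1]
[-6.0, -33.7, 0.3, 0.1]
[-6.1, -33.7, 0.3, 0.1]
```

{"fn": "send_rows", "kwargs": {"motion": [[[20,-6,-33.6,0,0.1],[20,-6,-33.6,0,0.1],[20,-6,-33.6,0,0.1],[20,-6,-33.5,0,0.1],[20,-6,-33.5,0,0.1]]]}}

```text
time: 24.98
tcp_pos: [0.479, -0.0065, 0.0467]
ee_rot: [[0.098, 0.995, -0.001], [0.995, -0.098, -0.0], [-0.0, -0.001, -1.0]]
wrist_force: [-1.2, 0.6, -1.2]
opening: 0.319
grip_force: 25.0
```

{"fn": "send_rows", "kwargs": {"motion": [[[20,0,0,0,0],[20,0,0,15,0],[20,0,0,18,0],[20,0,0,10,0],[20,0,0,0,0]]]}}

```text
time: 25.6
tcp_pos: [0.4802, -0.006, 0.003]
ee_rot: [[0.097, 0.995, -0.002], [0.995, -0.097, 0.0], [0.0, -0.002, -1.0]]
wrist_force: [-0.1, -0.5, -1.2]
opening: 0.317
grip_force: 25.0
```

```bash
python3 - <<'E'
from h import *
plan([481.2,-5.9,-21.5],-0.098,1)
E
```

```text
t 25.6 tcp [480.2  -6.    3. ] yaw -0.097 open 27.9 grip 25.0 F [-0.1 -0.5 -1.2]
[0.2, 1.0, 24.5, 0.0]
```

{"fn": "send_rows", "kwargs": {"motion": [[[20,0,0,8,0],[20,0,0,7,0],[20,0,0,3,0],[20,0,0,2,0],[20,0,0,1,0]]]}}

```text
time: 26.22
tcp_pos: [0.4807, -0.0063, -0.0167]
ee_rot: [[0.098, 0.995, 0.0], [0.995, -0.098, -0.0], [-0.0, 0.0, -1.0]]
wrist_force: [0.4, 0.4, -1.6]
opening: 0.317
grip_force: 25.0
```

{"fn": "send_rows", "kwargs": {"motion": [[[20,0,0,1,0],[20,0,0,1,0],[20,0,0,1,0],[20,0,0,0.5,0],[20,0,0,0,0]]]}}

```text
time: 26.85
tcp_pos: [0.4806, -0.0063, -0.0203]
ee_rot: [[0.098, 0.995, 0.0], [0.995, -0.098, -0.0], [-0.0, 0.0, -1.0]]
wrist_force: [-0.5, -0.5, -1.5]
opening: 0.317
grip_force: 25.0
```

{"fn": "send_rows", "kwargs": {"motion": [[[20,0,0,0.7,0],[20,0,0,0.5,0],[20,0,0,0.4,0],[20,0,0,0.2,0],[20,0,0,0,0]]]}}

```text
time: 27.48
tcp_pos: [0.4806, -0.0063, -0.0219]
ee_rot: [[0.098, 0.995, 0.0], [0.995, -0.098, -0.0], [-0.0, 0.0, -1.0]]
wrist_force: [-2.3, 0.3, 4.3]
opening: 0.319
grip_force: 25.0
```

{"fn": "send_rows", "kwargs": {"motion": [[[65,0,0,0,0],[65,0,0,0,0],[65,0,0,0,0],[65,0,0,-12,0],[65,0,0,-22,0]]]}}

```text
time: 28.1
tcp_pos: [0.4801, -0.0061, 0.0124]
ee_rot: [[0.097, 0.995, -0.001], [0.995, -0.097, 0.0], [0.0, -0.001, -1.0]]
wrist_force: [0.6, 0.2, -0.2]
opening: 0.735
grip_force: 0.0
```

{"fn": "send_rows", "kwargs": {"motion": [[[65,0,0,-25,0],[65,0,0,-20,0],[65,0,0,0,0],[65,0,0,0,0],[65,0,0,0,0]]]}}

```text
time: 28.72
tcp_pos: [0.48, -0.0063, 0.0562]
ee_rot: [[0.098, 0.995, -0.001], [0.995, -0.098, 0.0], [-0.0, -0.001, -1.0]]
wrist_force: [-0.0, 0.3, 0.1]
opening: 0.741
grip_force: 0.0
```

```bash
python3 - <<'E'
from h import *
plan([651.5,74.8,58],-0.015,6)
E
```

```text
t 28.73 tcp [480.   -6.3  56.2] yaw -0.098 open 65.2 grip 0.0 F [-0.   0.3  0.1]
[16.2, 27.1, -0.3, -0.8]
[15.9, 27.4, -0.3, -0.8]
[15.5, 27.6, -0.3, -0.8]
[15.1, 27.8, -0.3, -0.8]
[14.7, 28.0, -0.3, -0.8]
[14.3, 28.2, -0.3, -0.8]
```

The fuse touched down at +4.3 N and is released. Now the resistor.

{"fn": "send_rows", "kwargs": {"motion": [[[65,16,27,0,-0.8],[65,16,27.5,0,-0.8],[65,15.5,27.5,0,-0.8],[65,15,28,0,-0.8],[65,15,28,0,-0.8]]]}}

```text
time: 29.35
tcp_pos: [0.624, 0.0618, 0.0557]
ee_rot: [[0.027, 1.0, -0.002], [1.0, -0.027, -0.0], [-0.0, -0.002, -1.0]]
wrist_force: [1.0, 0.2, -0.1]
opening: 0.741
grip_force: 0.0
```

{"fn": "send_rows", "kwargs": {"motion": [[[65,14,28,0,-0.8],[65,0,0,0,0],[65,0,0,15,0],[65,0,0,15,0],[65,0,0,0,0]]]}}

```text
time: 29.98
tcp_pos: [0.6501, 0.0737, 0.0248]
ee_rot: [[0.014, 1.0, -0.004], [1.0, -0.014, -0.001], [-0.001, -0.004, -1.0]]
wrist_force: [0.5, -0.5, 0.7]
opening: 0.739
grip_force: 0.0
```

```bash
python3 - <<'E'
from h import *
plan([651.5,74.8,-19],-0.015,1)
E
```

```text
t 29.98 tcp [650.1  73.7  24.8] yaw -0.014 open 65.0 grip 0.0 F [ 0.5 -0.5  0.7]
[1.1, 1.4, 43.8, 0.0]
```

{"fn": "send_rows", "kwargs": {"motion": [[[65,0.5,0,15,0],[65,0,0,16,0],[65,0,0,10,0],[65,0,0,4,0],[65,0,0,0,0]]]}}

```text
time: 30.6
tcp_pos: [0.652, 0.0752, -0.0183]
ee_rot: [[0.014, 1.0, -0.0], [1.0, -0.014, 0.0], [0.0, -0.0, -1.0]]
wrist_force: [-0.8, -0.2, -0.2]
opening: 0.742
grip_force: 0.0
```

{"fn": "send_rows", "kwargs": {"motion": [[[12,0,0,0,0],[12,0,0,0,0],[12,0,0,0,0],[12,0,0,0,0],[12,0,0,0,0]]], "newtons": 20}}

```text
time: 31.22
tcp_pos: [0.6521, 0.0751, -0.018]
ee_rot: [[0.014, 1.0, 0.0], [1.0, -0.014, -0.0], [-0.0, 0.0, -1.0]]
wrist_force: [-0.7, -0.1, 0.7]
opening: 0.225
grip_force: 20.0
```

{"fn": "send_rows", "kwargs": {"motion": [[[12,0,0,0,0],[12,0,0,0,0],[12,0,0,0,0],[12,0,0,0,0],[12,0,0,0,0]]]}}

```text
time: 31.85
tcp_pos: [0.652, 0.0751, -0.018]
ee_rot: [[0.014, 1.0, -0.0], [1.0, -0.014, -0.0], [-0.0, -0.0, -1.0]]
wrist_force: [-0.5, -0.5, 1.1]
opening: 0.227
grip_force: 20.0
```

{"fn": "send_rows", "kwargs": {"motion": [[[12,0,0,-5,0],[12,0,0,-15,0],[12,0,0,-25,0],[12,0,0,-20,0],[12,0,0,0,0]]]}}

```text
time: 32.48
tcp_pos: [0.6536, 0.0754, 0.0493]
ee_rot: [[0.014, 1.0, 0.004], [1.0, -0.014, 0.0], [0.001, 0.004, -1.0]]
wrist_force: [-0.2, 0.8, -1.2]
opening: 0.227
grip_force: 20.0
```

```bash
python3 - <<'E'
from h import *
plan([474.9,-69.8,47],-0.098,8)
E
```

```text
t 32.48 tcp [653.6  75.4  49.3] yaw -0.014 open 20.0 grip 20.0 F [-0.2  0.8 -1.2]
[-18.5, -22.1, 0.3, 0.6]
[-18.7, -21.9, 0.3, 0.6]
[-18.9, -21.7, 0.3, 0.6]
[-19.2, -21.5, 0.3, 0.6]
[-19.4, -21.3, 0.3, 0.6]
[-19.6, -21.1, 0.3, 0.6]
[-19.8, -20.9, 0.3, 0.6]
[-20.0, -20.7, 0.3, 0.6]
```

{"fn": "send_rows", "kwargs": {"motion": [[[12,-18.5,-22,0,0.6],[12,-18.5,-22,0,0.6],[12,-19,-21.5,0,0.6],[12,-19,-21.5,0,0.6],[12,-19.5,-21,0,0.6]]]}}

```text
time: 33.1
tcp_pos: [0.5395, -0.0163, 0.0463]
ee_rot: [[0.067, 0.998, -0.001], [0.998, -0.067, -0.0], [-0.0, -0.001, -1.0]]
wrist_force: [0.3, -1.0, -0.9]
opening: 0.227
grip_force: 20.0
```

{"fn": "send_rows", "kwargs": {"motion": [[[12,-19.5,-21,0,0.6],[12,-20,-21,0,0.6],[12,-20,-20.5,0,0.6],[12,0,0,15,0],[12,0,0,10,0]]]}}

```text
time: 33.72
tcp_pos: [0.474, -0.0698, 0.0209]
ee_rot: [[0.098, 0.995, -0.0], [0.995, -0.098, 0.0], [0.0, -0.0, -1.0]]
wrist_force: [0.1, 0.1, -1.8]
opening: 0.228
grip_force: 20.0
```

{"fn": "send_rows", "kwargs": {"motion": [[[12,0,0,15,0],[12,0,0,10,0],[12,0,0,6,0],[12,0,0,2,0],[12,0,0,0,0]]]}}

```text
time: 34.35
tcp_pos: [0.4741, -0.07, -0.011]
ee_rot: [[0.097, 0.995, 0.0], [0.995, -0.097, -0.0], [0.0, 0.0, -1.0]]
wrist_force: [0.6, -0.2, -1.4]
opening: 0.225
grip_force: 20.0
```

```bash
python3 - <<'E'
from h import *
plan([474.9,-69.8,-22],-0.098,1)
E
```

```text
t 34.35 tcp [474.1 -70.  -11. ] yaw -0.098 open 19.8 grip 20.0 F [ 0.6 -0.2 -1.4]
[0.3, 0.8, 11.0, 0.0]
```

{"fn": "send_rows", "kwargs": {"motion": [[[12,0,0.5,4,0],[12,0,0,2,0],[12,0,0,1.5,0],[12,0,0,1,0],[12,0,0,0.5,0]]]}}

```text
time: 34.98
tcp_pos: [0.4744, -0.0702, -0.0201]
ee_rot: [[0.098, 0.995, -0.0], [0.995, -0.098, -0.0], [-0.0, -0.0, -1.0]]
wrist_force: [0.5, -0.1, -1.6]
opening: 0.23
grip_force: 20.0
```

{"fn": "send_rows", "kwargs": {"motion": [[[12,0,0,0.7,0],[12,0,0,0.5,0],[12,0,0,0.4,0],[12,0,0,0.2,0],[12,0,0,0,0]]]}}

```text
time: 35.6
tcp_pos: [0.4744, -0.0702, -0.0219]
ee_rot: [[0.098, 0.995, 0.0], [0.995, -0.098, -0.0], [-0.0, 0.0, -1.0]]
wrist_force: [-0.3, -0.1, -1.4]
opening: 0.226
grip_force: 20.0
```

{"fn": "send_rows", "kwargs": {"motion": [[[12,0,0,0.3,0],[12,0,0,0.2,0],[60,0,0,0,0],[60,0,0,0,0],[60,0,0,0,0]]]}}

```text
time: 36.22
tcp_pos: [0.4745, -0.0702, -0.0224]
ee_rot: [[0.098, 0.995, 0.0], [0.995, -0.098, 0.0], [0.0, 0.0, -1.0]]
wrist_force: [0.5, -0.0, -0.8]
opening: 0.53
grip_force: 0.0
```

{"fn": "send_rows", "kwargs": {"motion": [[[60,0,0,0,0],[60,0,0,-15,0],[60,0,0,-30,0],[60,0,0,-40,0],[60,0,0,-40,0]]]}}

```text
time: 36.85
tcp_pos: [0.4743, -0.0699, 0.1048]
ee_rot: [[0.097, 0.995, 0.0], [0.995, -0.097, 0.0], [0.0, 0.0, -1.0]]
wrist_force: [0.4, -0.7, 1.1]
opening: 0.686
grip_force: 0.0
```

{"fn": "send_rows", "kwargs": {"motion": [[[60,-30,0,-30,0],[60,-30,0,-10,0],[60,-30,0,0,0],[60,0,0,0,0],[60,0,0,0,0]]]}}

```text
time: 37.48
tcp_pos: [0.4657, -0.1589, 0.1432]
ee_rot: [[0.097, 0.995, 0.001], [0.995, -0.097, 0.0], [0.0, 0.0, -1.0]]
wrist_force: [0.1, 0.3, 0.1]
opening: 0.681
grip_force: 0.0
```

```bash
python3 - <<'E'
from h import *
plan([474.9,-69.8,-22],-0.098,1)
p,d=manip.capture('wrist');cv2.imwrite('pics/w9.png',cv2.resize(p[:320,80:440],None,fx=1.8,fy=1.8))
E
```

```text
t 37.48 tcp [ 465.7 -158.9  143.2] yaw -0.097 open 59.9 grip 0.0 F [0.1 0.3 0.1]
[89.6, 0.5, 165.2, 0.0]
```

View pics/w9.png

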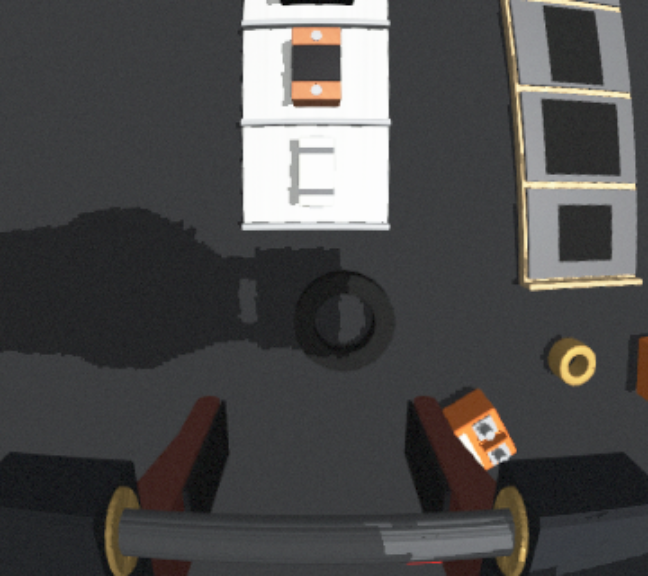

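The fuse (316,65) and resistor (315,172) stand centred and square in their bays, and the seats are empty. The prints match the order the parts came from. Handing in.

```bash
python3 -c "
from rig import manip
print(manip.sign_off())"
```

```text
the job is handed in; nothing more can be done
None
```

I moved all four parts to the aluminium rack in reversed order (left to right: relay, contactor, fuse, resistor), set each down upright and let go, and handed the job in at about 37.5 s; the sign-off gave no verdict.

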